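# Set the pressing board and ready the cordless iron

## Task

Push the small wooden pressing board square and flush into the corner formed by the two raised stop rails, lying flat on the worktop. Then draw the cordless iron out of its charging dock, turn it level with its sole facing down, and finish while holding it still in the gripper about a hand's breadth above the middle of the board, never letting the iron touch the board. Leave the bottle, the cup and the brush alone.

Things in the scene. Friction and masses are not known exactly. Their poses are not given: they have to be found in the camera images.
- board: loose flat pressing board of pale wood, 130 (its x) x 200 (its y) x 22 mm (height), about 0.5 kg, lying on the worktop near the stop rails; origin at the centre of its underside
- board_corner (a point): bottom corner of the board at its far right (board frame x +65, y -100, z 0 mm), the one that belongs in the stop corner; axes as the board's
- stop: fixed corner stop of two dark wooden rails, each 22 mm wide and 26 mm high. The origin is the inner corner at worktop height. The far rail runs from there 240 mm along the stop's +y, its flat inner face at stop x = 0; the right rail runs 180 mm along the stop's -x, its inner face at stop y = 0. With the board home its origin lies at stop x -65, y +100 mm and its axes are parallel to the stop's
- iron: cordless iron, white and grey with a steel sole, 190 long x 84 wide x 105 mm high, about 0.7 kg (0.55 to 0.9). Origin at the centre of the sole's face; x points to the nose (at +95 mm), -x to the heel (at -95 mm), z from the sole up to the handle. It starts in the dock with its nose raised 35 degrees and pointing away from the robot
- iron_handle (a point): middle of the iron's handle bar, at iron x -14, y 0, z 93 mm, less than 10 mm along x from above the centre of mass; axes as the iron's. The bar runs along iron x, 104 mm long, 24 mm wide (y) and 24 mm tall (z 81 to 105); it stands on two posts 22 mm wide with 64 mm clear between them, and beneath it is open down to the body at z 45
- dock: fixed plastic charging dock; origin on the worktop 80 mm below the docked sole's centre, x level, to where the nose looks. The sole lies on a 35 degree slope between cheeks 18 mm tall, about 4 mm play a side; the heel sits 27 mm deep in a hooded pocket with 10 mm headroom: draw the iron 35 mm or more up along the slope (iron +x), barely clear of it, then it lifts away
- bottle: white plastic bottle standing on the worktop, 60 mm across, 170 mm tall, bystander; origin at the centre of its base
- cup: small white measuring cup, 64 mm across, 65 mm tall, bystander; origin at the centre of its base
- brush: wooden clothes brush, 150 x 48 mm, 36 mm high, standing on its dark bristles, bystander; origin at the centre of its underside, x along its length
There are look-alikes about, which are no part of the job. What is shaped like the iron but blue or yellow is not meant. Several things have the shape of the board; the one meant has the colours described above.

How it is judged:
On the way, in this order (a step that is already met when the one before it is completed fails the run):
1. the board lies flat, square and flush in the stop corner while the iron is still in its dock (x of board_corner in the frame of stop above -0.004 m and y of board_corner in the frame of stop below 0.004 m and angle between the x axis of board and the x axis of stop, either way round below 0.03 rad and height (world z) of board_corner below 0.004 m and distance of iron from where it was at the start of the episode below 0.02 m), for 0.2 s.
2. the iron is out of the dock, in the gripper and touching the dock no more (distance of iron from where it was at the start of the episode above 0.06 m and contact force between iron and dock below 0.05 N and contact force between iron and the fingers above 2 N), for 0.2 s.
At the end, for the whole second after the job is handed in: The board lies flat with its corner within 4 mm of both rails and square to them within 0.03 rad; the iron is held by the fingers alone, still, level within 0.14 rad with its sole down, the sole's centre 70 to 220 mm above the worktop and within 50 mm sideways of the board's middle (x of board_corner in the frame of stop above -0.004 m and y of board_corner in the frame of stop below 0.004 m and angle between the x axis of board and the x axis of stop, either way round below 0.03 rad and height (world z) of board_corner below 0.004 m and angle between board's own z axis and vertical below 0.03 rad and angle between iron's own z axis and vertical below 0.14 rad and height (world z) of iron between 0.07 and 0.22 m and horizontal distance between iron and board below 0.05 m and contact force between iron and the fingers above 2 N and contact force between iron and board below 0.05 N and contact force between iron and dock below 0.05 N and linear speed of iron below 0.03 m/s and angular speed of iron below 0.15 rad/s); the arm keeps its last pose, push and grip.
It fails at once if the iron touches the board (contact force between iron and board above 0.5 N).
It fails at once if the bottle, cup or brush is disturbed (distance of any of bottle, cup, brush from where it was at the start of the episode above 0.02 m).
It also fails if it takes over 64 s, if anything falls off the work surface, if the arm or the gripper's body presses on something with over 40 N, if the wrist force passes 120 N, or if a joint passes its speed limit or range.

## Robot

A 6-joint arm with a two-finger parallel gripper is mounted at the origin on the work surface. World frame = base frame: x ahead of the robot, y to its left, z up, the work surface at z = 0. Lengths are in m, angles in rad, forces in N, time in s.
With the tool pointing down it reaches from about 0.35 to 0.975 m from the base axis. Payload 4.9 kg.
Tool frame: the origin (TCP) lies midway between the tips of the shut fingers; the grasp point (between the pads) lies behind it (manip.grasp_offset is the y of the grasp point in the tool frame, in m); y points along the fingers, z is the direction in which the jaws open and shut, and the axes are right-handed (so a half turn about y gives the same grasp; the last joint's range is limited). The gripper opens to 85 mm and grips with 20 to 120 N. Pads are 22 mm wide; open, the fingers measure 114 mm over their backs; the gripper's body (76 mm by 85 mm) begins 54 mm behind the grasp point. The pads swing forward as they close: fully open they stand 13 mm farther back than shut.
Start: joints at [-1.237, 0.053, 1.613, -0, 1.476, -0.119], TCP at [0.273, -0.562, 0.231] pointing down, gripper open.
Joint ranges: [-3.01, 3.01], [-1.01, 2.22], [0.06, 2.58], [-1.02, 4.17], [0.09, 2.62], [-3.14, 3.14]. Speed limits (rad/s): [2.57, 2.57, 3.14, 3.14, 3.14, 3.14].

## Interface

Orientations are given as a unit quaternion [w, x, y, z].
In Python, from plant import manip gives the robot as it stands. The module is installed in compiled form; this text tells all that it offers.
- The arm moves only by the shell command python3 -m jog 'ROWS'. ROWS is a JSON object of lists of equal length, an entry for each row: "offset": the shift along the world's x, y, z in units of 50 mm (1.0 is 50 mm), a list of three; "angular": the turn, a rotation vector about the world's x, y, z in units of 6 degrees (1.0 is 6 degrees), a list of three; "jaw": the finger opening in mm, from 0 to 85.4. In form: {"offset": [[tx, ty, tz], ...], "angular": [[ax, ay, az], ...], "jaw": [jaw, ...]}. A call has 1 to 12 rows; each row shifts and turns the commanded pose from where the row before left it; what a row does not reach is not made up. A row lasts 1/10 s, in which the tool goes at most 50 mm and 8.59 degrees, less where a joint would pass 70% of its speed; a pose out of reach is approached as far as the arm can. A call is refused whole if a number of a shift passes 1 or a number of a turn 1, either way. A call with a gripper value outside its range is refused whole. The fingers move at their own pace and stop on an object; the grip force is fixed at half the most. Time passes only in rows, so rows that do not move let the fingers close. It gives the time, the measured TCP pose, the force and the opening at its end, in the units of the state.
- manip.state(): the state, without advancing time (a new reading comes with each control period).
- manip.grab_frame(name): name is "side" or "top"; returns the picture (480x640x3 uint8, blue, green, red); there is no depth.
- manip.camera_model(name): a dict with "fx", "fy", "cx", "cy" (pixels), "rvec" (rotation vector, rad) and "tvec" (3), from world to camera coordinates, as OpenCV has them. Camera axes: x right, y down, z forward; pixel columns grow to the right and rows downward; lengths in m; the calibration is good to about 2 mm. A picture is of the moment at which its call begins. camera_model takes no time and is no camera call.
- manip.job_done(): hands the job in, once; it reports no verdict.
The state is a dict: "time": time; "joint_pos": joint angles; "joint_vel": joint speeds; "joint_efforts": joint torques, N m; "tool_pos": TCP position; "tool_rot": TCP orientation; "contact_force": force on the tool from outside, world axes, zero at the start; "ft_torque": the same for the moment, N m; "gripper_width": opening from 0.0 (shut) to 1.0 (fully open).
Only numpy, scipy, OpenCV 4.12 (cv2) and the standard library are available. Lean on these libraries where they do the work, as an engineer would, in place of code of your own. Each camera call takes 0.05 s, during which the arm holds its last target.

## Working session

There is one attempt and no reset: what is moved stays moved. The work goes in short steps, Python scripts to look and compute and a shell command to move; the robot and the scene stay as the last step left them, time stands still between calls to the robot, and variables do not carry over. Pictures are saved under pics/ and viewed, and the job is handed in when it is done.

```bash
mkdir -p pics
python3 - <<'E'
from plant import manip
import cv2
for n in("side","top"):
    cv2.imwrite(f"pics/{n}0.png",manip.grab_frame(n)); print(n,manip.camera_model(n))
print(manip.state(),manip.grasp_offset)
E
```

```text
side {'fx': 597.2524410272384, 'fy': 597.2524410272384, 'cx': 310.8594134427841, 'cy': 241.6436021117774, 'rvec': array([ 0.34783429, -2.63442099,  1.47491855]), 'tvec': array([0.51975245, 0.17403365, 1.79950068])}
top {'fx': 498.85781010358954, 'fy': 498.85781010358954, 'cx': 321.9109856057593, 'cy': 231.727709656531, 'rvec': array([ 2.14302841, -2.16270141,  0.12251857]), 'tvec': array([0.03625772, 0.57036776, 1.28988271])}
{'time': 0.1, 'joint_pos': array([-1.23698372e+00,  5.33110309e-02,  1.61415325e+00, -3.72178864e-06,
        1.47602452e+00, -1.18999513e-01]), 'joint_vel': array([ 8.42282353e-04, -6.85845400e-04, -3.63952744e-03, -4.26203529e-04,
        2.47402587e-04, -8.09114975e-05]), 'joint_efforts': array([-2.90588168e-04, -3.94902992e+01, -3.71362925e+01, -1.34322222e-04,
        3.85221749e-03,  6.84985508e-07]), 'tool_pos': array([ 0.27324693, -0.56147144,  0.23017551]), 'tool_rot': array([ 0.15865592, -0.15880226,  0.68972707, -0.6883943 ]), 'contact_force': array([-0.34798798, -0.01691519, -0.33106661]), 'ft_torque': array([-0.03517289, -0.03650177, -0.00756291]), 'gripper_width': 0.9957971966537648} -0.0187
```

View pics/side0.png

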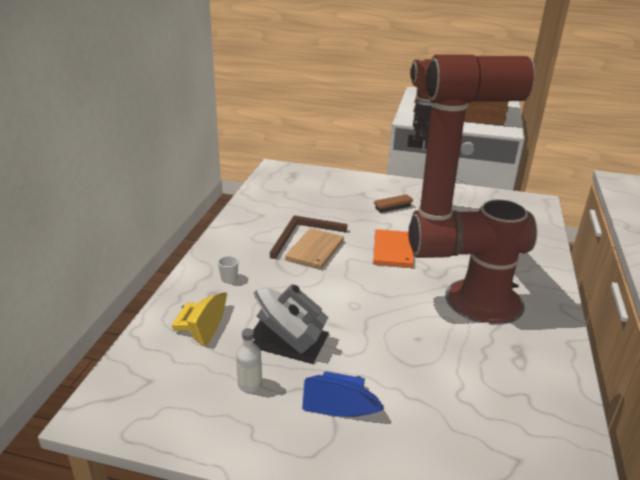

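View pics/top0.png

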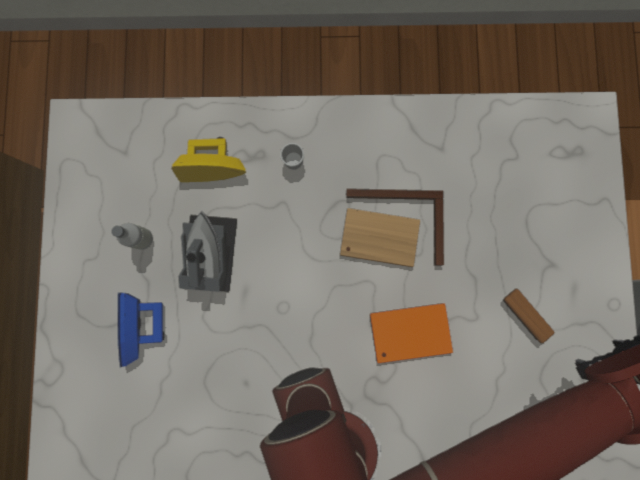

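Iron candidates in the top view are grey (207,255), blue (140,328, rejected) and yellow (208,160, rejected). Board candidates are pale wood (380,238) and orange (412,333, rejected). I choose the grey iron in the dock and the pale wood board. Next I measure them and crop.

```bash
cat > h.py <<'E'
import numpy as np,cv2
from plant import manip
def cam(n):
    m=manip.camera_model(n);R=cv2.Rodrigues(m["rvec"])[0]
    return m,R,m["tvec"]
def ray(n,uv,z):
    m,R,t=cam(n);uv=np.atleast_2d(uv).astype(float)
    d=np.c_[(uv[:,0]-m["cx"])/m["fx"],(uv[:,1]-m["cy"])/m["fy"],np.ones(len(uv))]@R
    c=-R.T@t
    return c+d*((z-c[2])/d[:,2])[:,None]
def proj(n,P):
    m,R,t=cam(n)
    K=np.array([[m["fx"],0,m["cx"]],[0,m["fy"],m["cy"]],[0,0,1]])
    return cv2.projectPoints(np.atleast_2d(P).astype(float),m["rvec"],m["tvec"],K,None)[0][:,0]
def tri(a,b):
    A=[];B=[]
    for n,uv in(("top",a),("side",b)):
        m,R,t=cam(n)
        d=R.T@np.array([(uv[0]-m["cx"])/m["fx"],(uv[1]-m["cy"])/m["fy"],1]);d/=np.linalg.norm(d)
        P=np.eye(3)-np.outer(d,d);A.append(P);B.append(P@(-R.T@t))
    p=np.linalg.lstsq(np.vstack(A),np.hstack(B),rcond=None)[0]
    return p
E
python3 - <<'E'
from h import *
im=cv2.imread("pics/top0.png")
hsv=cv2.cvtColor(im,cv2.COLOR_BGR2HSV)
print(hsv[238,390],hsv[195,390],hsv[230,439],hsv[150,390],hsv[232,430],hsv[267,390])
c=im[150:310,160:480]
cv2.imwrite("pics/crop_t.png",cv2.resize(c[:,160:],None,fx=4.5,fy=3.75*1.0,interpolation=cv2.INTER_CUBIC)[:600,:800])
cv2.imwrite("pics/crop_i.png",cv2.resize(im[195:305,160:260],None,fx=5,fy=5,interpolation=cv2.INTER_CUBIC))
s=cv2.imread("pics/side0.png")
cv2.imwrite("pics/crop_is.png",cv2.resize(s[270:370,230:350],None,fx=6,fy=6,interpolation=cv2.INTER_CUBIC))
E
```

```text
[ 17 109 133] [ 11 122  71] [ 10 121  74] [ 30  12 149] [ 26  12 145] [ 21  16 113]
```

View pics/crop_t.png

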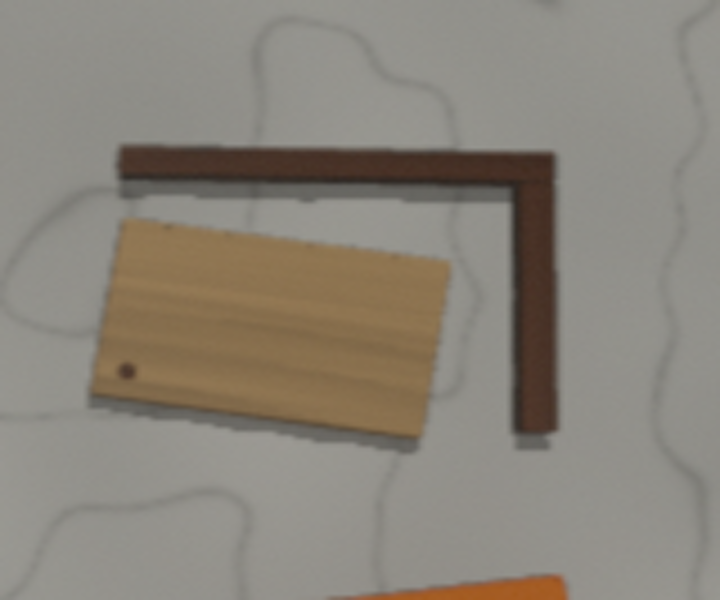

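View pics/crop_i.png

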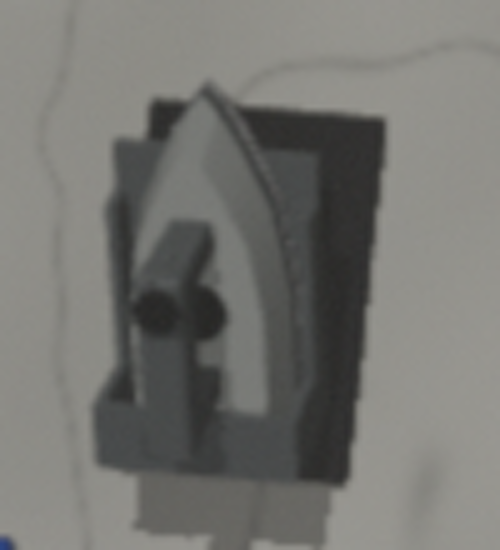

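View pics/crop_is.png

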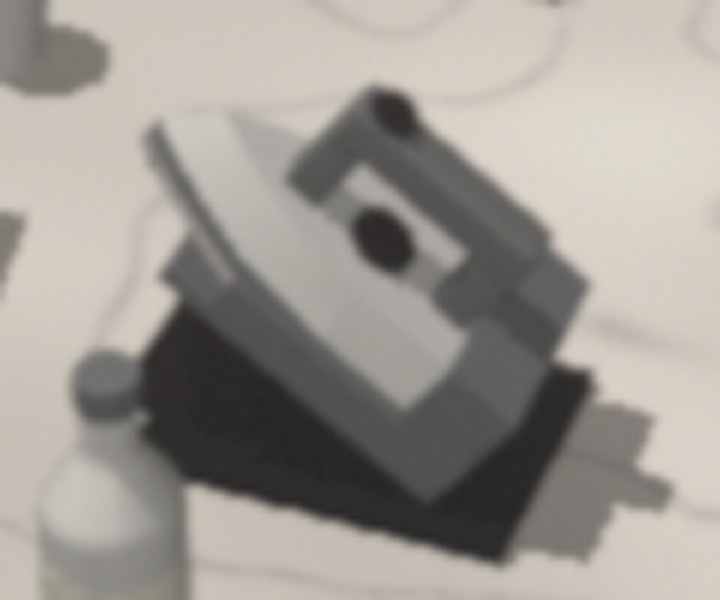

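Run:
```python
from h import *
im=cv2.imread("pics/top0.png")
hsv=cv2.cvtColor(im,cv2.COLOR_BGR2HSV)
roi=np.zeros(im.shape[:2],np.uint8);roi[175:280,325:455]=255
w=cv2.inRange(hsv,(12,70,95),(24,255,255))&roi
d=cv2.inRange(hsv,(0,70,30),(20,255,92))&roi
for nm,m in(("board",w),("dark",d)):
    cs=cv2.findContours(m,0,1)[0]
    for c in cs:
        if cv2.contourArea(c)<100: continue
        r=cv2.minAreaRect(c);b=cv2.boxPoints(r)
        print(nm,cv2.contourArea(c),b.round(1).tolist())
        if nm=="board":
            P=ray("top",b,.022);print(P.round(4)); print(np.linalg.norm(np.diff(P,axis=0),axis=1),P.mean(0))
        else:
            c=cv2.approxPolyDP(c,2.5,True)[:,0];print(c.tolist(),ray("top",c,.026).round(4).tolist())
# edges by fits
```

```text
board 3410.5 [[339.3999938964844, 255.0], [347.0, 207.6999969482422], [420.5, 219.39999389648438], [412.8999938964844, 266.70001220703125]]
[[ 0.5094 -0.015   0.022 ]
 [ 0.6371 -0.037   0.022 ]
 [ 0.603  -0.234   0.022 ]
 [ 0.4763 -0.2097  0.022 ]]
[0.12960944 0.19986769 0.129053  ] [ 0.55644458 -0.12391775  0.022     ]
dark 1085.0 [[345.5, 262.20001220703125], [347.0, 188.89999389648438], [443.5, 190.89999389648438], [442.0, 264.1000061035156]]
[[347, 190], [348, 196], [434, 198], [435, 263], [442, 264], [442, 191]] [[0.6848, -0.0376, 0.026], [0.6683, -0.0401, 0.026], [0.6604, -0.2714, 0.026], [0.4854, -0.2677, 0.026], [0.4826, -0.2861, 0.026], [0.6793, -0.2936, 0.026]]
```

The crops confirm the choice: the pale board at top-view (380,238) lies skewed about 8° in front of the dark L-stop, and the white/grey iron is docked at (207,255). Next: sub-pixel rail edges, then the obstacles.

```bash
cat >> h.py <<'E'
from scipy.spatial.transform import Rotation as Ro
def railboard(fn):
    im=cv2.imread(fn);hsv=cv2.cvtColor(im,cv2.COLOR_BGR2HSV);S=hsv[:,:,1].astype(float)
    return im,hsv,S
def cross(v,th,down=True):
    # first index where v falls below th, interpolated
    for i in range(len(v)-1):
        if (v[i]>=th)!=(v[i+1]>=th): return i+(v[i]-th)/(v[i]-v[i+1])
    return None
def rails(fn):
    im,hsv,S=railboard(fn)
    far=[];rt=[]
    for u in list(range(355,425,3)):
        e=cross(S[193:206,u],65)
        if e is not None: far.append((u,193+e))
    for v in range(208,258,3):
        e=cross(S[v,439:426:-1],65)
        if e is not None: rt.append((439-e,v))
    o=[]
    for p in(far,rt):
        p=np.array(p);P=ray("top",p,0.0)
        vx,vy,x,y=cv2.fitLine(P[:,:2].astype(np.float32),cv2.DIST_HUBER,0,.001,.001).ravel()
        o.append((np.array([x,y]),np.array([vx,vy])))
    (p,d),(q,e)=o
    t=np.linalg.solve(np.c_[d,-e],q-p)
    return p+d*t[0],d,e
E
python3 - <<'E'
from h import *
for n in("top","side"):
    m,R,t=cam(n);print(n,-R.T@t)
c,d,e=rails("pics/top0.png");print("corner",c,"far yaw",np.degrees(np.arctan2(d[1],d[0]))%180-90,"right yaw",(np.degrees(np.arctan2(e[1],e[0]))+90)%180-90)
# z=.026 variants
s=manip.state();R=Ro.from_quat(np.roll(s["tool_rot"],-1)).as_matrix();print(R.round(3))
for nm,uv,z in(("brush",[(504,297),(516,290),(553,334),(541,343)],.036),("orange",[(370,315),(446,305),(452,352),(379,363)],.022),("bottlecap",[(120,231)],.17),("bottle base",[(141,237)],.03),("cup",[(292,157)],.03),("yellow",[(172,180),(245,172),(190,140),(227,140)],.05),("blue",[(120,366),(138,292),(163,303)],.05)):
    print(nm,ray("top",uv,z).round(3)[:,:2].tolist())
# dock / iron features
print("handle tri front end", tri((160+195/5,195+225/5),(230+375/6,270+88/6)))
print("handle rear", tri((160+168/5,195+450/5),(230+590/6,270+285/6)))
print("nose",tri((160+208/5,195+85/5),(230+150/6,270+135/6)))
E
```

```text
top [0.4071336  0.01857984 1.35067702]
side [0.17039046 1.52989668 1.08121055]
corner [ 0.66367155 -0.27776772] far yaw -2.1078568 right yaw -1.5917282
[[-0.899 -0.001  0.437]
 [-0.437  0.002 -0.899]
 [-0.    -1.    -0.002]]
brush [[0.395, -0.442], [0.413, -0.474], [0.299, -0.562], [0.277, -0.53]]
orange [[0.351, -0.093], [0.375, -0.293], [0.254, -0.304], [0.228, -0.114]]
bottlecap [[0.56, 0.514]]
bottle base [[0.562, 0.515]]
cup [[0.777, 0.111]]
yellow [[0.712, 0.43], [0.732, 0.235], [0.822, 0.385], [0.82, 0.285]]
blue [[0.228, 0.549], [0.416, 0.51], [0.387, 0.444]]
handle tri front end [0.52242453 0.31923431 0.17471355]
handle rear [0.41788295 0.34745408 0.11009717]
nose [0.60953854 0.32729605 0.13437691]
```

Stop yaw is about -1.9° with the corner at (0.664,-0.278). Home for the board centre is (0.602,-0.176), and it is now at (0.556,-0.124). Plan: with the fingers wide open and the jaw axis along stop y, push +x, then push -y.

```bash
python3 -m jog '{"offset":[[0.3,0.9,0],[0.3,0.9,0],[0.3,0.9,0],[0.3,0.9,0],[0.3,0.9,0],[0.3,0.9,0],[0.3,0.9,0],[0.3,0.9,0],[0.3,0.9,0],[0.3,0.85,0],[0,0,0]],"angular":[[0,0,-0.9],[0,0,-0.9],[0,0,-0.9],[0,0,-0.9],[0,0,-0.9],[0,0,-0.13],[0,0,0],[0,0,0],[0,0,0],[0,0,0],[0,0,0]],"jaw":[85,85,85,85,85,85,85,85,85,85,85]}'
```

```text
time: 1.2
tool_pos: [0.4241, -0.1101, 0.2309]
tool_rot: [-0.009, 0.009, 0.708, -0.706]
contact_force: [0.1, -0.5, 1.2]
gripper_width: 0.995
```

```bash
python3 -m jog '{"offset":[[0,0,-0.8],[0,0,-0.8],[0,0,-0.8],[0,0,-0.8],[0,0,-0.8],[0,0,-0.4],[0,0,-0.2],[0,0,-0.04],[0,0,0]],"angular":[[0,0,0],[0,0,0],[0,0,0],[0,0,0],[0,0,0],[0,0,0],[0,0,0],[0,0,0],[0,0,0]],"jaw":[85,85,85,85,85,85,85,85,85]}'
python3 - <<'E'
from h import *
R=Ro.from_quat(np.roll(manip.state()["tool_rot"],-1)).as_matrix();print(R.round(3))
cv2.imwrite("pics/s1.png",manip.grab_frame("side")[180:300,220:460].repeat(3,0).repeat(3,1))
E
```

```text
time: 2.1
tool_pos: [0.424, -0.1152, 0.0001]
tool_rot: [0.011, -0.012, -0.707, 0.707]
contact_force: [0.4, 0.5, -0.4]
gripper_width: 0.995
[[-0.999  0.001 -0.032]
 [ 0.032 -0.001 -0.999]
 [-0.001 -1.     0.001]]
```

View pics/s1.png

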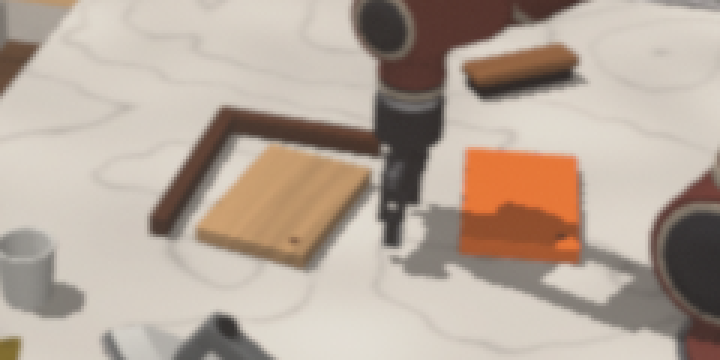

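The fingers are open in front of the board's near edge and the jaw axis is parallel to the far rail. Pushing +x.

```bash
python3 -m jog '{"offset":[[0.3,-0.01,-0.08],[0.3,-0.01,0],[0.2,-0.007,0],[0.2,-0.007,0],[0.2,-0.007,0],[0.2,-0.007,0],[0.2,-0.007,0],[0.15,-0.005,0],[0,0,0]],"angular":[[0,0,0],[0,0,0],[0,0,0],[0,0,0],[0,0,0],[0,0,0],[0,0,0],[0,0,0],[0,0,0]],"jaw":[85,85,85,85,85,85,85,85,85]}'
```

```text
time: 3.05
tool_pos: [0.5124, -0.1175, -0.0045]
tool_rot: [-0.011, 0.012, 0.707, -0.707]
contact_force: [0.1, -0.3, 0.8]
gripper_width: 0.994
```

Run:
```python
from h import *
a=manip.grab_frame("side")[180:280,240:440];b=manip.grab_frame("top")[170:290,310:470]
cv2.imwrite("pics/s2.png",np.hstack([cv2.resize(a,(400,300)),cv2.resize(b,(400,300))]))
```

```text
(no output)
```

View pics/s2.png

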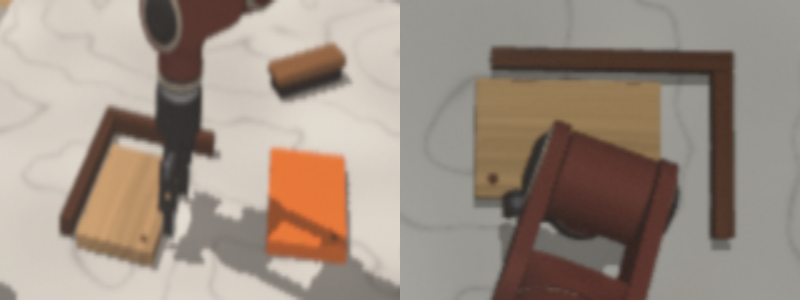

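The board is now parallel to the far rail with its far edge near row 201, leaving roughly a 10 mm gap. I creep on.

```bash
python3 -m jog '{"offset":[[0.1,-0.003,0],[0.1,-0.003,0],[0.06,-0.002,0],[0.04,-0.001,0],[0,0,0]],"angular":[[0,0,0],[0,0,0],[0,0,0],[0,0,0],[0,0,0]],"jaw":[85,85,85,85,85]}'
python3 -m jog '{"offset":[[0.04,-0.001,0],[0,0,0]],"angular":[[0,0,0],[0,0,0]],"jaw":[85,85]}'
```

```text
time: 3.65
tool_pos: [0.5247, -0.1178, -0.005]
tool_rot: [-0.013, 0.01, 0.707, -0.707]
contact_force: [-7.4, -0.2, 4.2]
gripper_width: 0.996
time: 3.85
tool_pos: [0.5246, -0.1178, -0.005]
tool_rot: [-0.014, 0.008, 0.707, -0.707]
contact_force: [-15.7, 0.9, 11.7]
gripper_width: 0.993
```

The board is against the far rail with a 16 N reaction. I back off, lift, and turn the jaw 90° for the -y push.

```bash
python3 -m jog '{"offset":[[-0.3,0,0],[-0.6,0,0],[0,0,0.8],[0,0,0.9],[0.3,0.5,0.2],[0.4,0.6,0],[0.4,0.6,0],[0.4,0.6,0],[0.4,0.6,0],[0.4,0.5,0],[0.3,0,0],[0.0,0,0]],"angular":[[0,0,0],[0,0,0],[0,0,1],[0,0,1],[0,0,1],[0,0,1],[0,0,1],[0,0,1],[0,0,1],[0,0,1],[0,0,1],[0,0,1]],"jaw":[85,85,85,85,85,85,85,85,85,85,85,85]}'
python3 -m jog '{"offset":[[0,0,0],[0,0,0],[0,0,0],[0,0,0],[0,0,0],[0,0,0]],"angular":[[0,0,1],[0,0,1],[0,0,1],[0,0,1],[0,0,1],[0,0,0]],"jaw":[85,85,85,85,85,85]}'
python3 - <<'E'
from h import *
s=manip.state();print(Ro.from_quat(np.roll(s["tool_rot"],-1)).as_matrix().round(3),s["joint_pos"].round(2),s["tool_pos"])
im=manip.grab_frame("top");cv2.imwrite("pics/t3f.png",im);cv2.imwrite("pics/t3.png",cv2.resize(im[170:290,310:470],(800,600)))
E
```

```text
time: 5.05
tool_pos: [0.6155, 0.0531, 0.091]
tool_rot: [-0.347, 0.344, -0.616, 0.617]
contact_force: [-0.7, -0.7, 0.2]
gripper_width: 0.995
time: 5.65
tool_pos: [0.6137, 0.0521, 0.0906]
tool_rot: [-0.492, 0.491, -0.508, 0.508]
contact_force: [1.2, -1.3, -0.8]
gripper_width: 0.997
[[-0.032  0.002  0.999]
 [-0.999  0.    -0.032]
 [-0.    -1.     0.002]] [-0.04  0.15  1.75  0.    1.24 -0.  ] [0.61369973 0.05214977 0.09060923]
```

View pics/t3.png

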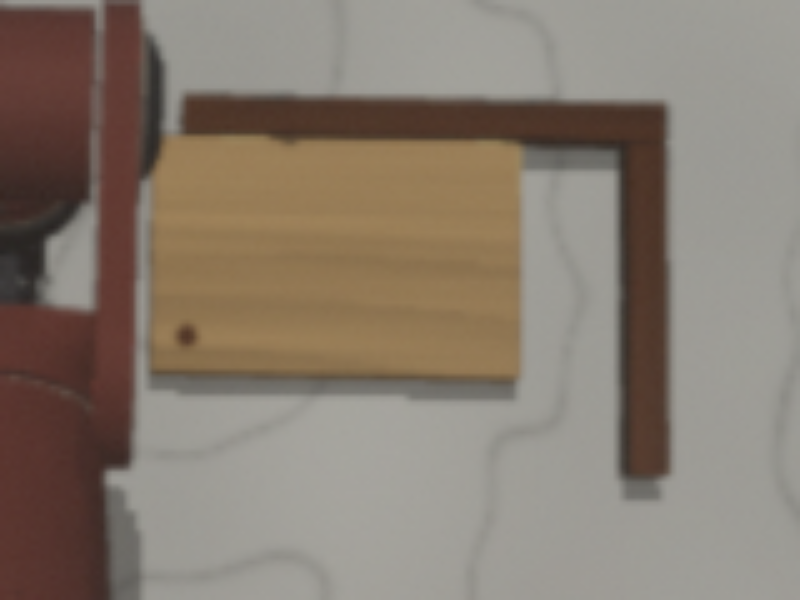

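The board's far edge is flush to the far rail, and the right gap is about 20 px (crop 520→620), roughly 53 mm. Now lower and push -y.

```bash
python3 -m jog '{"offset":[[-0.2,0,-0.8],[0,0,-0.8],[0,0,-0.3],[0,-0.3,-0.01],[-0.01,-0.4,0],[-0.01,-0.2,0],[-0.007,-0.2,0],[-0.007,-0.2,0],[-0.007,-0.2,0],[-0.007,-0.2,0],[-0.007,-0.2,0],[0,0,0]],"angular":[[0,0,0],[0,0,0],[0,0,0],[0,0,0],[0,0,0],[0,0,0],[0,0,0],[0,0,0],[0,0,0],[0,0,0],[0,0,0],[0,0,0]],"jaw":[85,85,85,85,85,85,85,85,85,85,85,85]}'
python3 -m jog '{"offset":[[-0.004,-0.1,0],[-0.003,-0.1,0],[0,-0.04,0],[0,0,0]],"angular":[[0,0,0],[0,0,0],[0,0,0],[0,0,0]],"jaw":[85,85,85,85]}'
```

```text
time: 6.9
tool_pos: [0.5999, -0.0448, -0.0054]
tool_rot: [-0.491, 0.492, -0.508, 0.508]
contact_force: [-0.5, -0.1, 0.0]
gripper_width: 0.997
time: 7.3
tool_pos: [0.5994, -0.0555, -0.0057]
tool_rot: [0.492, -0.492, 0.508, -0.508]
contact_force: [-0.9, -0.1, 0.0]
gripper_width: 0.992
```

```bash
python3 -m jog '{"offset":[[0,-0.08,0],[0,-0.06,0],[0,0,0]],"angular":[[0,0,0],[0,0,0],[0,0,0]],"jaw":[85,85,85]}'
python3 -m jog '{"offset":[[0,-0.06,0],[0,0,0]],"angular":[[0,0,0],[0,0,0]],"jaw":[85,85]}'
```

```text
time: 7.6
tool_pos: [0.5994, -0.0622, -0.0056]
tool_rot: [0.492, -0.492, 0.508, -0.508]
contact_force: [0.2, 1.3, -1.3]
gripper_width: 0.996
time: 7.8
tool_pos: [0.5994, -0.0622, -0.0056]
tool_rot: [0.493, -0.491, 0.51, -0.506]
contact_force: [0.1, 12.5, 0.8]
gripper_width: 0.996
```

Contact, 12 N against the right rail. Back off and inspect.

```bash
python3 -m jog '{"offset":[[0,0.3,0],[0,0.6,0],[0,0.6,0.8],[0,0.5,0.9],[0,0.5,0.9],[0,0.5,0.9],[0,0.4,0.5],[0,0,0]],"angular":[[0,0,0],[0,0,0],[0,0,0],[0,0,0],[0,0,0],[0,0,0],[0,0,0],[0,0,0]],"jaw":[85,85,85,85,85,85,85,85]}'
python3 - <<'E'
from h import *
im=manip.grab_frame("top");cv2.imwrite("pics/t4f.png",im);cv2.imwrite("pics/t4.png",cv2.resize(im[170:290,310:470],(800,600),interpolation=cv2.INTER_CUBIC))
im=manip.grab_frame("side");cv2.imwrite("pics/s4f.png",im);cv2.imwrite("pics/s4.png",cv2.resize(im[200:280,250:360],(800,582),interpolation=cv2.INTER_CUBIC))
E
```

```text
time: 8.6
tool_pos: [0.6029, 0.1051, 0.1977]
tool_rot: [-0.496, 0.49, -0.504, 0.51]
contact_force: [0.3, -0.2, 0.7]
gripper_width: 0.995
```

View pics/t4.png

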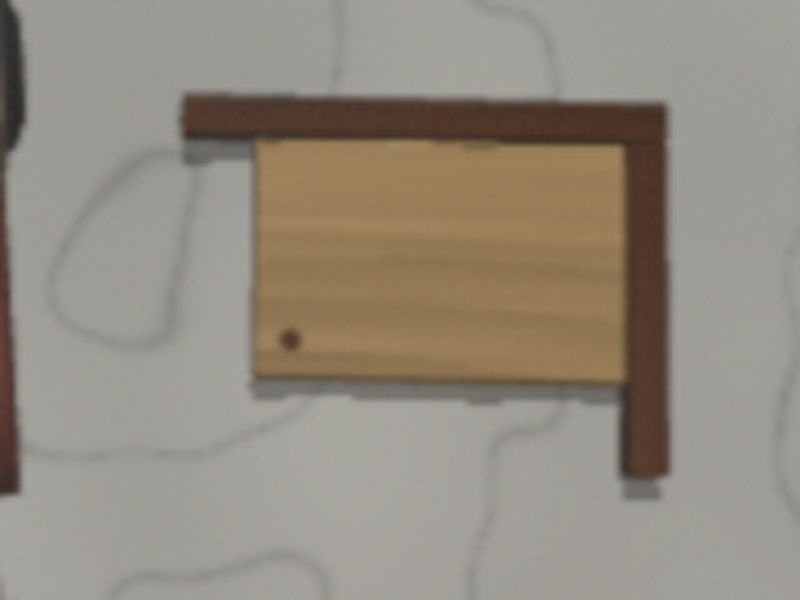

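View pics/s4.png

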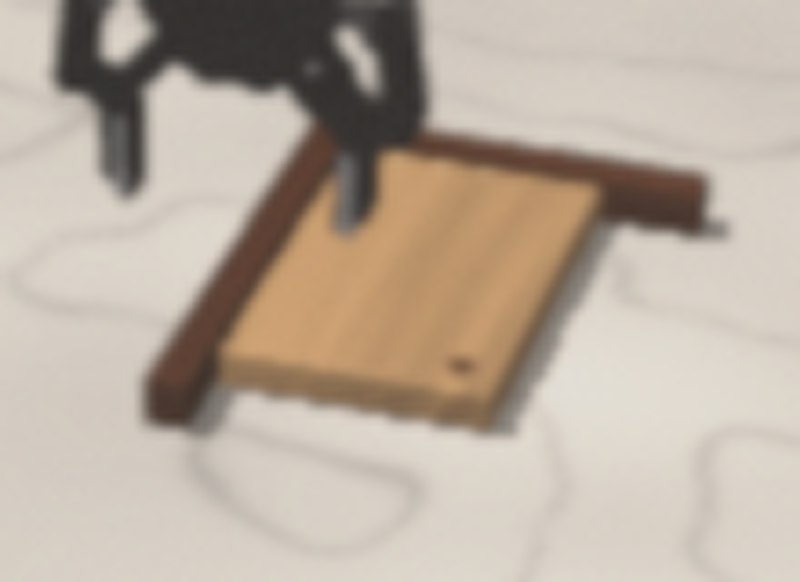

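The board is flush with both rails (crop: far edge rows 140-145, right edge col 625). Now the iron's pose: a larger crop in both views.

Run:
```python
from h import *
a=cv2.imread("pics/top0.png")[205:300,165:245]
a=cv2.resize(a,None,fx=6.2,fy=6.2,interpolation=cv2.INTER_CUBIC);a=cv2.convertScaleAbs(a,alpha=1.8)
cv2.imwrite("pics/i_t.png",a)
b=cv2.imread("pics/side0.png")[280:362,250:332]
b=cv2.convertScaleAbs(cv2.resize(b,None,fx=7.2,fy=7.2,interpolation=cv2.INTER_CUBIC),alpha=1.3)
cv2.imwrite("pics/i_s.png",b)
```

```text
(no output)
```

View pics/i_t.png

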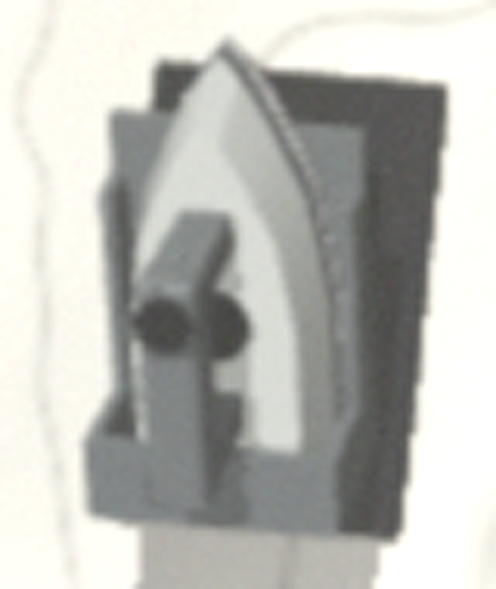

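View pics/i_s.png

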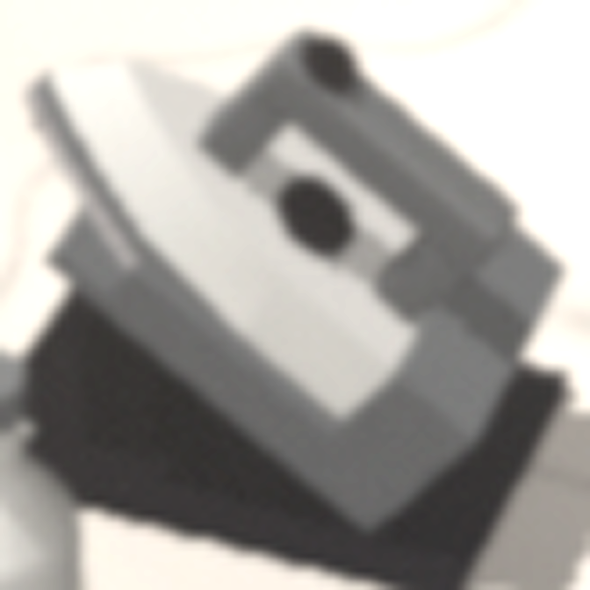

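Run:
```python
from h import *
T=lambda p:(165+p[0]/6.2-0.42,205+p[1]/6.2-0.42)
S=lambda p:(250+p[0]/7.2-.43,280+p[1]/7.2-.43)
P=ray("top",[T((445,88)),T((400,538)),T((157,65))],0);print("base",P.round(4))
d=P[0]-P[1];print("yaw r",np.degrees(np.arctan2(d[1],d[0])));d=P[2]-P[0];print("yaw f",np.degrees(np.arctan2(d[1],d[0]))-90)
n=tri(T((226,42)),S((40,85)));print("nose",n)
F=ray("top",[T((147,285)),T((207,285))],.1878);print("front top edge",F.round(4),F.mean(0))
B=ray("top",[T((150,500)),T((207,505))],.128);print("rear",B.round(4),B.mean(0))
```

```text
base [[0.6132 0.2657 0.    ]
 [0.4157 0.2828 0.    ]
 [0.6248 0.3937 0.    ]]
yaw r -4.941978282874382
yaw f -5.175908286775112
nose [0.60975622 0.32753912 0.13839483]
front top edge [[0.5103 0.3433 0.1878]
 [0.5101 0.3205 0.1878]] [0.51023081 0.3319215  0.1878    ]
rear [[0.4306 0.3567 0.128 ]
 [0.4284 0.3341 0.128 ]] [0.42951774 0.34542794 0.128     ]
```

```bash
cat >> h.py <<'E'
def RT(yaw,pitch):
    # iron frame: yaw about z, nose up pitch
    I=Ro.from_euler("ZY",[yaw,-pitch],degrees=True).as_matrix()
    return I, np.c_[np.cross(-I[:,2],I[:,1]),-I[:,2],I[:,1]]
def Rc(): return Ro.from_quat(np.roll(manip.state()["tool_rot"],-1)).as_matrix()
def rv(Rt): 
    r=Ro.from_matrix(Rt@Rc().T).as_rotvec(degrees=True); return r/6
E
python3 - <<'E'
from h import *
I,Rt=RT(-5.1,35);print(I.round(3));r=rv(Rt);print("total rot units",r.round(3),r/18)
print(manip.state()["tool_pos"])
E
```

```text
[[ 0.816  0.089 -0.571]
 [-0.073  0.996  0.051]
 [ 0.574  0.     0.819]]
total rot units [-4.803 -4.23  13.955] [-0.26684078 -0.23501599  0.7752715 ]
[0.60017638 0.10300579 0.1917055 ]
```

```bash
python3 -m jog '{"offset":[[-0.1,0,0.7],[-0.2,0,0.7],[-0.2,0,0.7],[-0.35,0.5,0],[-0.35,0.5,0],[-0.35,0.5,0],[-0.35,0.5,0],[-0.35,0.5,0],[-0.35,0.5,0],[-0.35,0.5,0],[-0.35,0.5,0],[-0.35,0.5,0]],"angular":[[-0.267,-0.235,0.775],[-0.267,-0.235,0.775],[-0.267,-0.235,0.775],[-0.267,-0.235,0.775],[-0.267,-0.235,0.775],[-0.267,-0.235,0.775],[-0.267,-0.235,0.775],[-0.267,-0.235,0.775],[-0.267,-0.235,0.775],[-0.267,-0.235,0.775],[-0.267,-0.235,0.775],[-0.267,-0.235,0.775]],"jaw":[85,85,85,85,85,85,85,85,85,85,85,85]}'
python3 -m jog '{"offset":[[-0.1,0.2,0],[0,0,0],[0,0,0],[0,0,0],[0,0,0],[0,0,0],[0,0,0]],"angular":[[-0.267,-0.235,0.775],[-0.267,-0.235,0.775],[-0.267,-0.235,0.775],[-0.267,-0.235,0.775],[-0.267,-0.235,0.775],[-0.267,-0.235,0.775],[0,0,0]],"jaw":[85,85,85,85,85,85,85]}'
python3 - <<'E'
from h import *
I,Rt=RT(-5.1,35);r=rv(Rt);print("left rot units",r.round(3));s=manip.state()
print(s["tool_pos"],s["joint_pos"].round(2)); d=(np.array([.428,.343,.212])-s["tool_pos"])/.05;print(d)
E
```

```text
time: 9.9
tool_pos: [0.4165, 0.3274, 0.2932]
tool_rot: [-0.65, 0.668, -0.057, 0.358]
contact_force: [-0.0, 0.3, 0.5]
gripper_width: 0.998
time: 10.6
tool_pos: [0.4117, 0.3363, 0.2926]
tool_rot: [-0.663, 0.686, 0.18, 0.242]
contact_force: [0.5, 0.2, -0.5]
gripper_width: 0.994
left rot units [ 0.045 -0.038  0.034]
[0.41170679 0.33626474 0.2925525 ] [ 0.78 -0.44  2.02 -0.49  1.19 -0.6 ]
[ 0.32586428  0.13470521 -1.61105001]
```

```bash
python3 -m jog '{"offset":[[0.1,0.05,-0.5],[0.1,0.05,-0.5],[0.1,0.04,-0.5],[0,0,-0.1],[0,0,0]],"angular":[[0,0,0],[0,0,0],[0,0,0],[0,0,0],[0,0,0]],"jaw":[85,85,85,85,85]}'
python3 - <<'E'
from h import *
s=manip.state();print(s["tool_pos"],s["joint_pos"].round(2))
a=manip.grab_frame("side")[250:370,220:380];b=manip.grab_frame("top")[190:310,140:300]
cv2.imwrite("pics/g1.png",np.hstack([cv2.resize(a,(400,300)),cv2.resize(b,(400,300))]))
cv2.imwrite("pics/g1s.png",cv2.resize(a,(800,600)))
E
```

```text
time: 11.1
tool_pos: [0.427, 0.3438, 0.2138]
tool_rot: [-0.663, 0.685, 0.18, 0.242]
contact_force: [-0.1, 0.4, 0.1]
gripper_width: 0.993
[0.42697419 0.34382447 0.21376863] [ 0.76 -0.34  2.08 -0.53  1.04 -0.53]
```

View pics/g1s.png

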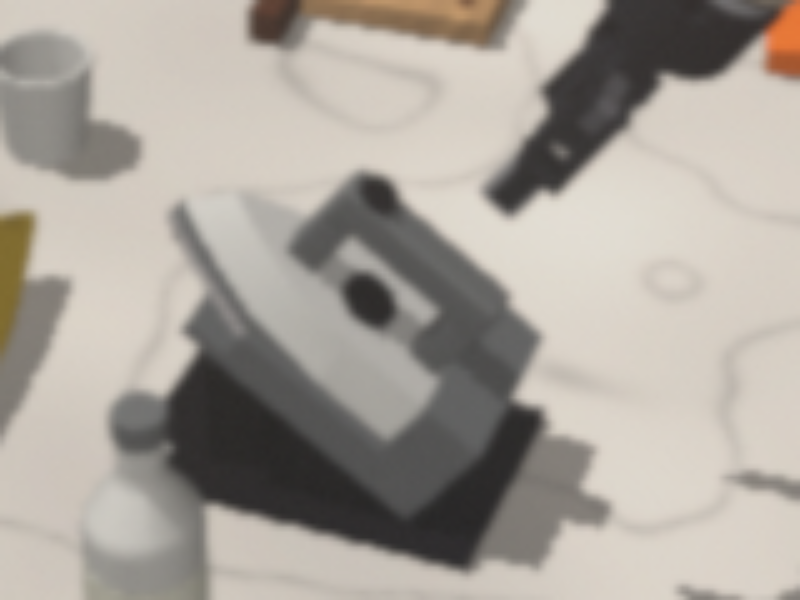

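View pics/g1.png

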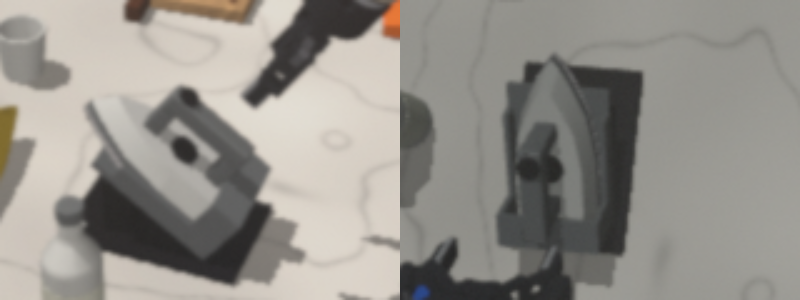

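Run:
```python
from h import *
I,_=RT(-5.1,35);H=np.array([.4725,.339,.148])
f=lambda x,y,z:H+I@(np.array([x+14,y,z-93])/1000)
pts=[f(38,12,105),f(38,-12,105),f(-66,12,105),f(-66,-12,105),f(-14,0,93),f(95,0,0),f(-14,12,45)]
a=cv2.imread("pics/side0.png");b=cv2.imread("pics/top0.png")
g=lambda im,n,o,s:[cv2.circle(im,tuple(int(v) for v in ((p-o)*s)),3,c,-1) for p,c in zip(proj(n,np.array(pts)),[(0,0,255)]*4+[(0,255,0),(255,0,0),(255,0,255)])]
A=cv2.resize(a[270:370,230:330],(400,400));g(A,"side",np.array([230,270]),4)
B=cv2.resize(b[200:300,150:250],(400,400));g(B,"top",np.array([150,200]),4)
cv2.imwrite("pics/ov.png",np.hstack([A,B]))
```

```text
(no output)
```

View pics/ov.png

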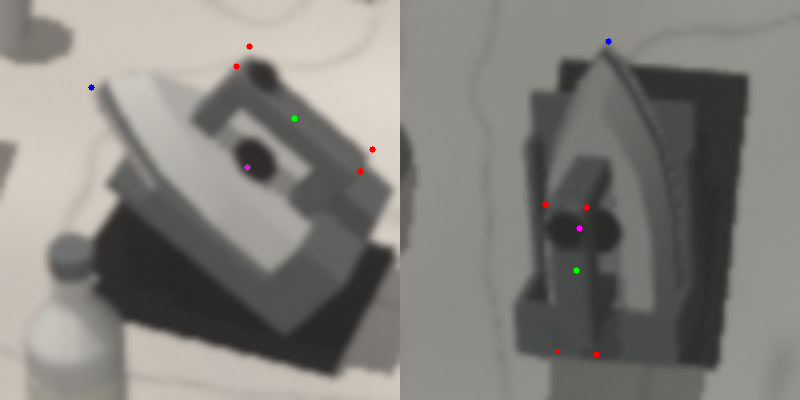

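The overlay puts the iron about 5 mm nearer the robot than modelled: the nose sits at overlay side (100,82) against a predicted (92,87). I correct the handle to (0.467,0.339,0.147). Approaching along the finger axis.

```bash
python3 -m jog '{"offset":[[0.2,-0.02,-0.34],[0.21,-0.02,-0.34],[0.21,-0.02,-0.34],[0.21,-0.02,-0.34],[0,0,0]],"angular":[[0,0,0],[0,0,0],[0,0,0],[0,0,0],[0,0,0]],"jaw":[85,85,85,85,85]}'
python3 -m jog '{"offset":[[0.12,-0.02,-0.18],[0.1,-0.02,-0.15],[0,0,0]],"angular":[[0,0,0],[0,0,0],[0,0,0]],"jaw":[85,85,85]}'
python3 - <<'E'
from h import *
s=manip.state();print(s["tool_pos"],s["contact_force"])
a=manip.grab_frame("side")[250:370,220:380];b=manip.grab_frame("top")[190:310,140:300]
cv2.imwrite("pics/g2.png",np.hstack([cv2.resize(a,(400,300)),cv2.resize(b,(400,300))]))
E
```

```text
time: 11.7
tool_pos: [0.469, 0.3401, 0.1469]
tool_rot: [-0.663, 0.685, 0.181, 0.243]
contact_force: [-0.4, -0.2, 0.7]
gripper_width: 0.995
time: 12.0
tool_pos: [0.4799, 0.3386, 0.131]
tool_rot: [-0.663, 0.684, 0.181, 0.243]
contact_force: [-0.6, -0.2, 0.4]
gripper_width: 0.993
[0.47991183 0.33855877 0.13097507] [-0.58364409 -0.20793905  0.41910635]
```

View pics/g2.png

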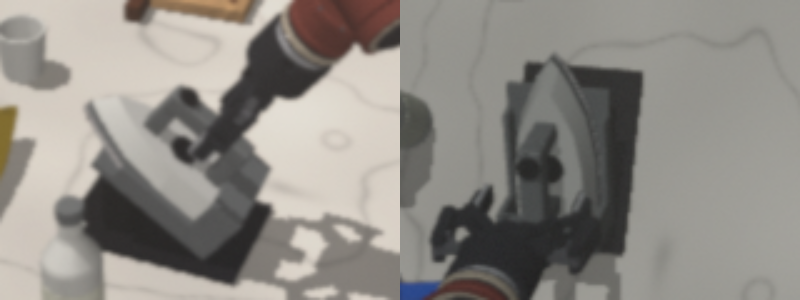

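The fingers straddle the bar around its middle (side crop about (205,155)) without contact. Closing.

```bash
python3 -m jog '{"offset":[[0,0,0],[0,0,0],[0,0,0],[0,0,0],[0,0,0],[0,0,0],[0,0,0],[0,0,0],[0,0,0],[0,0,0]],"angular":[[0,0,0],[0,0,0],[0,0,0],[0,0,0],[0,0,0],[0,0,0],[0,0,0],[0,0,0],[0,0,0],[0,0,0]],"jaw":[60,40,20,10,0,0,0,0,0,0]}'
python3 - <<'E'
from h import *
s=manip.state();print(s["tool_pos"],s["contact_force"],s["gripper_width"]*85.4,rv(RT(-5.1,35)[1]))
a=manip.grab_frame("side")[250:370,220:380];b=manip.grab_frame("top")[190:310,140:300]
cv2.imwrite("pics/g3.png",np.hstack([cv2.resize(a,(400,300)),cv2.resize(b,(400,300))]))
E
```

```text
time: 13.1
tool_pos: [0.4798, 0.3395, 0.1318]
tool_rot: [-0.664, 0.683, 0.182, 0.243]
contact_force: [-3.5, 4.7, 1.6]
gripper_width: 0.266
[0.47984876 0.33952181 0.13183037] [-3.4538776   4.69823608  1.63884667] 22.7362350279253 [-0.00264188 -0.00472186  0.016746  ]
```

View pics/g3.png

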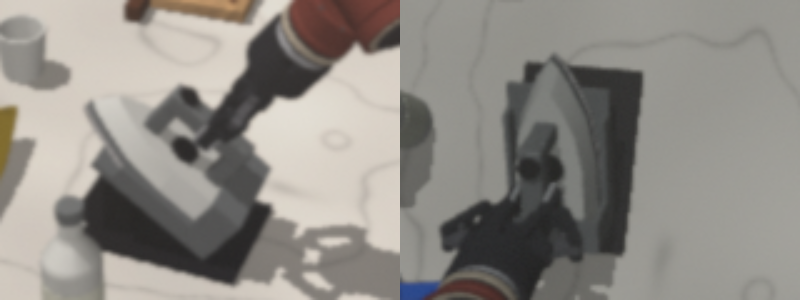

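Held at about 23 mm opening. Drawing up the slope along iron +x, with a hair of lift.

```bash
python3 -m jog '{"offset":[[0.05,-0.005,0.05],[0.12,-0.011,0.095],[0.13,-0.012,0.095],[0,0,0]],"angular":[[0,0,0],[0,0,0],[0,0,0],[0,0,0]],"jaw":[0,0,0,0]}'
python3 -m jog '{"offset":[[0.13,-0.012,0.092],[0.13,-0.012,0.092],[0.13,-0.012,0.092],[0.13,-0.012,0.092],[0.13,-0.012,0.092],[0,0,0]],"angular":[[0,0,0],[0,0,0],[0,0,0],[0,0,0],[0,0,0],[0,0,0]],"jaw":[0,0,0,0,0,0]}'
python3 - <<'E'
from h import *
s=manip.state();print(s["tool_pos"],s["contact_force"],s["ft_torque"])
a=manip.grab_frame("side")[230:370,200:380];b=manip.grab_frame("top")[170:310,120:300]
cv2.imwrite("pics/g4.png",np.hstack([cv2.resize(a,(400,311)),cv2.resize(b,(400,311))]))
E
```

```text
time: 13.6
tool_pos: [0.4901, 0.3372, 0.1397]
tool_rot: [-0.664, 0.686, 0.177, 0.24]
contact_force: [-26.5, 5.3, 6.2]
gripper_width: 0.268
time: 14.2
tool_pos: [0.5261, 0.3343, 0.1656]
tool_rot: [-0.664, 0.685, 0.181, 0.242]
contact_force: [-10.9, 1.0, 4.7]
gripper_width: 0.272
[0.52610844 0.33431629 0.16564819] [-10.87905744   1.0390765    4.70343578] [0.23322683 1.10909465 0.14108916]
```

View pics/g4.png

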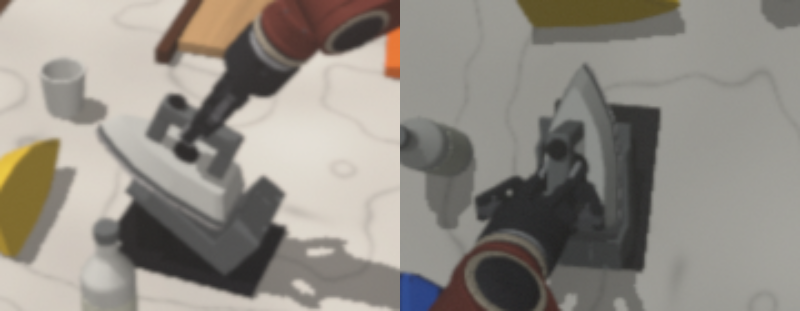

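The iron slid about 57 mm up the slope and its heel is out of the hood (side crop heel (225,225), hood (265,195)). Lifting vertically.

```bash
python3 -m jog '{"offset":[[0.03,0,0.15],[0.03,0,0.2],[0,0,0.3],[0,0,0.5],[0,0,0.5],[0,0,0.5],[0,0,0]],"angular":[[0,0,0],[0,0,0],[0,0,0],[0,0,0],[0,0,0],[0,0,0],[0,0,0]],"jaw":[0,0,0,0,0,0,0]}'
python3 - <<'E'
from h import *
s=manip.state();print(s["tool_pos"],s["contact_force"],s["ft_torque"],s["joint_pos"].round(2))
a=manip.grab_frame("side")[200:370,180:380];b=manip.grab_frame("top")[150:320,100:300]
cv2.imwrite("pics/g5.png",np.hstack([cv2.resize(a,(400,340)),cv2.resize(b,(400,340))]))
E
```

```text
time: 15.0
tool_pos: [0.5326, 0.3354, 0.2809]
tool_rot: [-0.665, 0.681, 0.184, 0.246]
contact_force: [1.8, 0.7, -6.1]
gripper_width: 0.272
[0.53255034 0.33543849 0.28093011] [ 1.76605352  0.66757895 -6.1200164 ] [0.17645753 0.83177591 0.04158731] [ 0.61 -0.23  1.88 -0.45  1.04 -0.73]
```

View pics/g5.png

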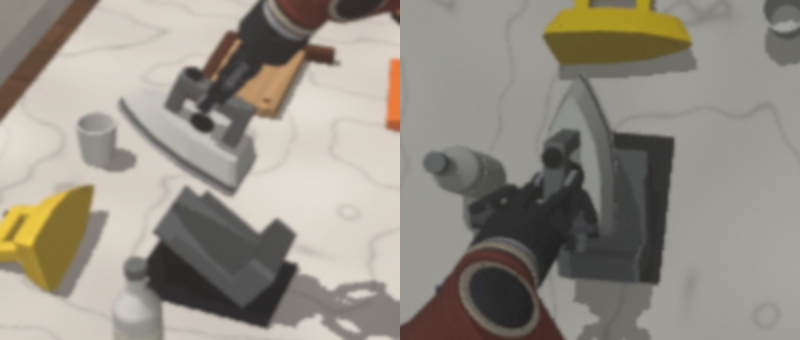

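Free of the dock: 6 N weight, sole clear at side crop (235,185). Turning level, then travelling over the board.

```bash
python3 -m jog '{"offset":[[0,-0.1,0.1],[0,-0.2,0.1],[0,-0.3,0],[0.05,-0.4,0],[0.05,-0.5,0],[0.05,-0.5,0],[0.1,-0.6,0],[0.1,-0.6,0],[0.1,-0.6,0],[0.1,-0.6,0],[0.1,-0.6,0],[0.1,-0.6,0]],"angular":[[0.044,0.5,0],[0.087,0.968,0],[0.087,0.968,0],[0.087,0.968,0],[0.087,0.968,0],[0.087,0.968,0],[0.044,0.468,0],[0,0,0],[0,0,0],[0,0,0],[0,0,0],[0,0,0]],"jaw":[0,0,0,0,0,0,0,0,0,0,0,0]}'
python3 -m jog '{"offset":[[0.1,-0.6,0],[0.1,-0.6,0],[0.1,-0.6,0],[0.1,-0.6,0],[0.05,-0.6,0],[0,-0.5,0],[0,-0.4,0],[0,-0.3,0],[0,-0.2,0],[0,0,0],[0,0,0]],"angular":[[0,0,0],[0,0,0],[0,0,0],[0,0,0],[0,0,0],[0,0,0],[0,0,0],[0,0,0],[0,0,0],[0,0,0],[0,0,0]],"jaw":[0,0,0,0,0,0,0,0,0,0,0]}'
python3 - <<'E'
from h import *
s=manip.state();print(s["tool_pos"],s["contact_force"],rv(RT(-5.1,0)[1]))
a=manip.grab_frame("side");b=manip.grab_frame("top");cv2.imwrite("pics/s6f.png",a);cv2.imwrite("pics/t6f.png",b)
cv2.imwrite("pics/g6s.png",cv2.resize(a[150:290,200:380],None,fx=4,fy=4));cv2.imwrite("pics/g6t.png",cv2.resize(b[130:290,310:490],None,fx=3.5,fy=3.5))
E
```

```text
time: 16.3
tool_pos: [0.5676, 0.0526, 0.2812]
tool_rot: [-0.705, 0.708, -0.033, 0.031]
contact_force: [-0.5, 0.4, -7.0]
gripper_width: 0.274
time: 17.4
tool_pos: [0.5903, -0.165, 0.2835]
tool_rot: [-0.706, 0.707, -0.032, 0.031]
contact_force: [-1.0, 0.0, -7.5]
gripper_width: 0.267
[ 0.5902842  -0.16497522  0.28345747] [-1.00532362  0.03535491 -7.54471283] [ 0.00978721 -0.01279054  0.00986075]
```

View pics/g6s.png

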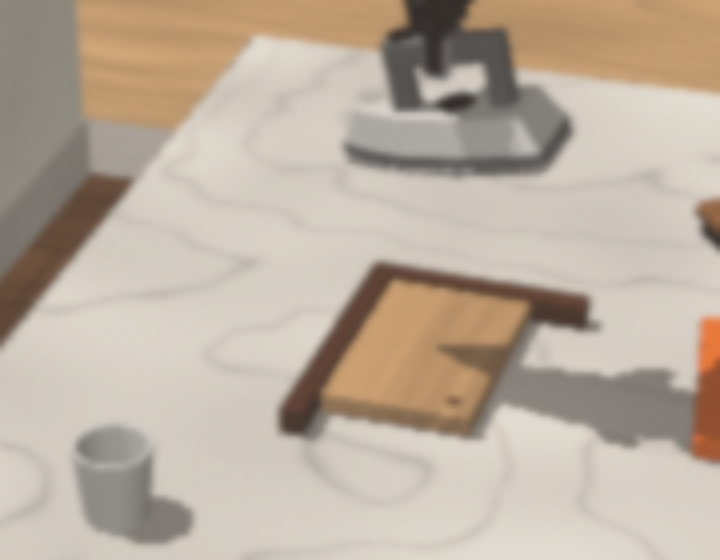

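View pics/g6t.png

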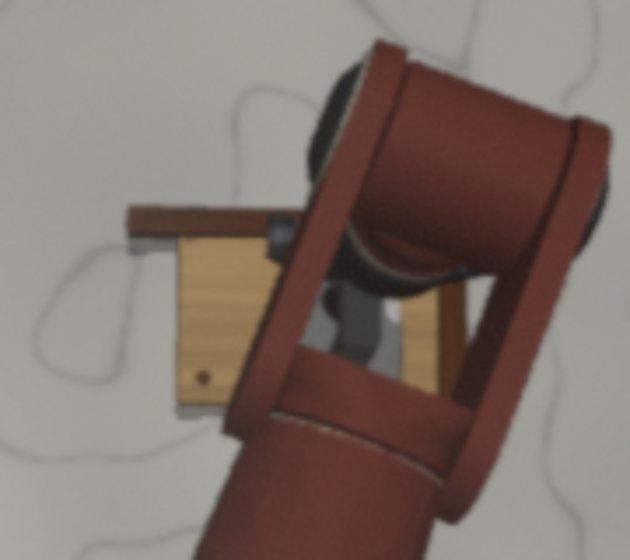

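Run:
```python
from h import *
a=cv2.imread("pics/s6f.png");t=manip.state()["tool_pos"]
A=cv2.resize(a[140:215,270:360],None,fx=7,fy=7,interpolation=cv2.INTER_CUBIC)
for p,col in((0,(0,0,255)),(4,(0,255,0))):
    I,_=RT(-5.1,p);H=t+np.array([-.008,0,.02])
    f=lambda x,y,z:H+I@(np.array([x+14,y,z-93])/1000)
    pts=np.array([f(95,0,0),f(-95,42,0),f(-95,-42,0),f(38,12,105),f(-66,12,105),f(38,12,45),f(-66,12,45)])
    for q in proj("side",pts): cv2.circle(A,tuple(int(v) for v in (q-[270,140])*7),4,col,-1)
cv2.imwrite("pics/ov6.png",A)
```

```text
(no output)
```

View pics/ov6.png

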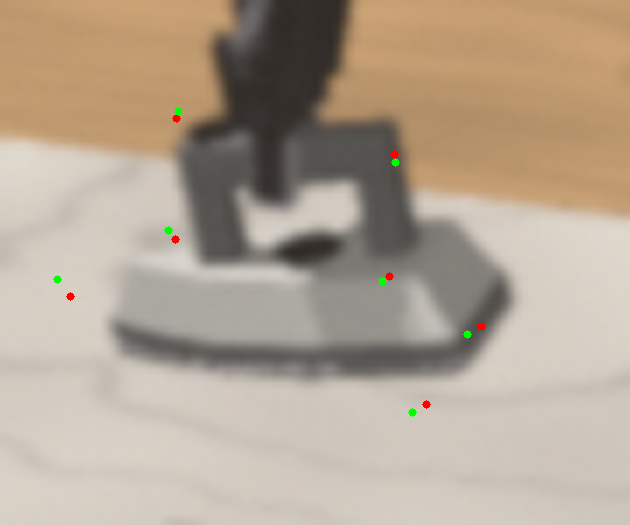

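The overlay (red = level prediction) shows the nose at (115,335), lower than predicted, and the heel at (460,370) higher. The iron pitched about 10° nose-down in the grip. I estimate the pose from the corner points.

```bash
cat > fit.py <<'E'
from h import *
from scipy.optimize import least_squares
def fit(obs,yaw=-5.1):
    # obs: list of (iron xyz mm, uv side)
    X=np.array([o[0] for o in obs])/1000;U=np.array([o[1] for o in obs])
    t=manip.state()["tool_pos"]
    def pr(p):
        I=Ro.from_euler("ZYX",[yaw,-p[3]*10,p[4]*10],degrees=True).as_matrix()
        return proj("side",p[:3]+X@I.T)
    def res(p): # jaws fix y of the handle and roll (weak prior)
        I=Ro.from_euler("ZYX",[yaw,-p[3]*10,p[4]*10],degrees=True).as_matrix();H=p[:3]+I@[-.014,0,.093]
        return np.r_[(pr(p)-U).ravel(),(H[1]-t[1])/.002,p[4]*10/2]
    s=least_squares(res,np.r_[t+[0.014,0,-.07],0,0])
    I=Ro.from_euler("ZYX",[yaw,-s.x[3]*10,s.x[4]*10],degrees=True).as_matrix()
    print("origin",s.x[:3].round(4),"pitch up deg",s.x[3]*10,"roll",s.x[4]*10,"handle-tcp",(s.x[:3]+I@[-.014,0,.093]-t).round(4));print((pr(s.x)-U).round(1).tolist())
E
python3 - <<'E'
from fit import *
q=lambda u,v:((u+.5)/7-.5+270,(v+.5)/7-.5+140)
fit([((95,0,0),q(116,340)),((-95,42,0),q(458,374)),((-95,-42,0),q(513,302)),((38,12,105),q(185,152)),((38,12,45),q(205,262)),((-66,12,45),q(375,257))])
E
```

```text
origin [ 0.5807 -0.1649  0.2093] pitch up deg -11.692051664141145 roll -0.11128654786038125 handle-tcp [-0.0045 -0.0005  0.0193]
[[-1.1, 0.7], [0.4, 0.4], [0.3, -0.3], [-2.3, -1.3], [-1.7, 0.4], [4.3, 0.3]]
```

```bash
python3 -m jog '{"offset":[[0,-0.06,-0.1],[0.04,-0.06,-0.25],[0,-0.06,-0.25],[0,-0.04,-0.25],[0,0,-0.25],[0,0,-0.2],[0,0,-0.1],[0,0,0],[0,0,0]],"angular":[[-0.03,-0.3,0],[-0.05,-0.5,0],[-0.05,-0.5,0],[-0.04,-0.4,0],[-0.02,-0.2,0],[0,0,0],[0,0,0],[0,0,0],[0,0,0]],"jaw":[0,0,0,0,0,0,0,0,0]}'
python3 - <<'E'
from h import *
s=manip.state();print(s["tool_pos"],s["contact_force"])
a=manip.grab_frame("side");cv2.imwrite("pics/s7f.png",a)
cv2.imwrite("pics/s7.png",cv2.resize(a[150:240,265:365],None,fx=6.6,fy=6.6,interpolation=cv2.INTER_CUBIC))
b=manip.grab_frame("top");cv2.imwrite("pics/t7f.png",b)
E
```

```text
time: 18.4
tool_pos: [0.5928, -0.1765, 0.2146]
tool_rot: [-0.698, 0.707, 0.039, 0.102]
contact_force: [-0.6, -0.2, -7.6]
gripper_width: 0.275
[ 0.59283539 -0.17648459  0.21458507] [-0.61515785 -0.17855293 -7.57010153]
```

View pics/s7.png

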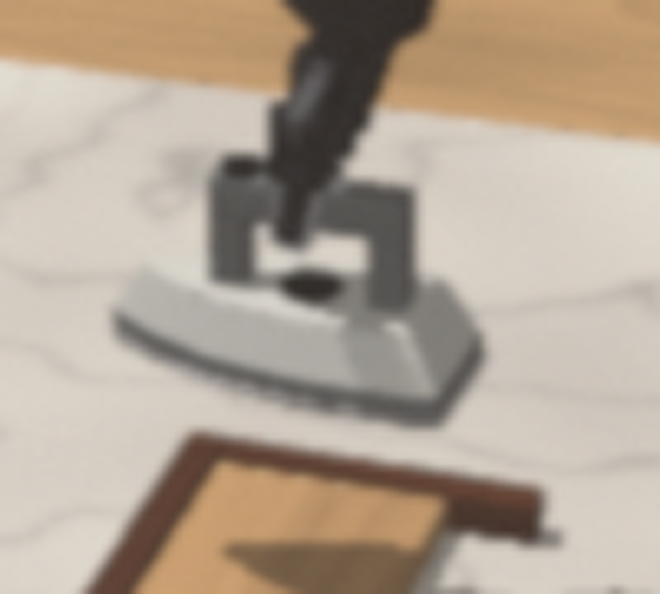

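The posts now stand upright and the bar top runs parallel to the right rail. Nose at (115,325), near heel (437,424). Refit.

Run:
```python
from fit import *
q=lambda u,v:((u+.5)/6.6-.5+265,(v+.5)/6.6-.5+150)
fit([((95,0,0),q(114,328)),((-95,42,0),q(437,425)),((-95,-42,0),q(485,353)),((38,12,105),q(212,182)),((38,12,45),q(213,280)),((-66,12,45),q(372,305))])
c=cv2.imread("pics/t7f.png");cv2.imwrite("pics/t7.png",cv2.resize(c[130:290,310:490],None,fx=3.5,fy=3.5))
a,b=cv2.imread("pics/top0.png"),c
for n,(u,v) in dict(bottle=(135,236),cup=(292,157),brush=(529,316)).items():
    d=cv2.absdiff(a,b)[v-25:v+25,u-25:u+25];print(n,d.mean(),d.max())
```

```text
origin [ 0.5977 -0.1794  0.1411] pitch up deg -1.434552289393375 roll -0.724845600312312 handle-tcp [-0.0069 -0.0005  0.0193]
[[-0.9, 0.6], [-0.1, 0.5], [0.3, -0.2], [-1.9, -1.7], [-1.7, 0.0], [4.2, 0.9]]
bottle 8.922933333333333 13
cup 9.337866666666667 13
brush 8.413333333333334 13
```

View pics/t7.png

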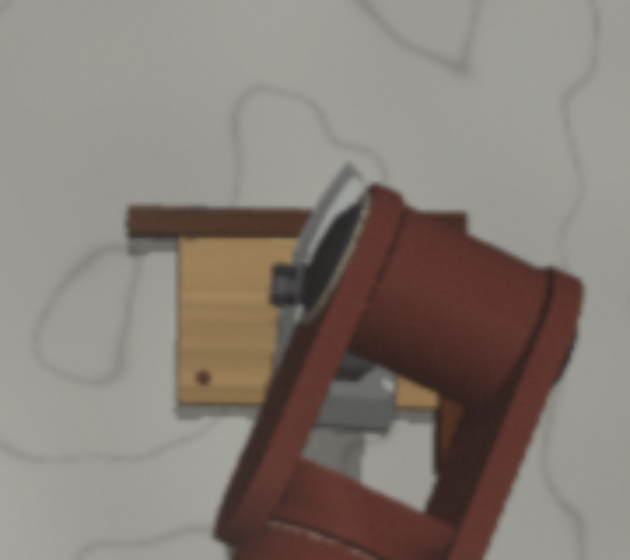

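```bash
python3 -m jog '{"offset":[[0,0,0],[0,0,0],[0,0,0],[0,0,0],[0,0,0]],"angular":[[0,0,0],[0,0,0],[0,0,0],[0,0,0],[0,0,0]],"jaw":[0,0,0,0,0]}'; python3 -c "
from plant import manip
print(manip.state()['joint_vel'].round(3)); print(manip.job_done())"
```

```text
time: 19.0
tool_pos: [0.5923, -0.1766, 0.2139]
tool_rot: [-0.698, 0.707, 0.038, 0.102]
contact_force: [0.2, -0.3, -8.0]
gripper_width: 0.27
[ 0.004 -0.001  0.001 -0.001  0.001 -0.   ]
the job is handed in; nothing more can be done
None
```

I pushed the pale wood board home against both rails with the open fingers, about 16 N on the far rail and 12 N on the right one. Then I gripped the iron by its handle, drew it about 57 mm up the slope, lifted it clear, and held it level and still over the middle of the board. I handed the job in at about 19 s; it gave no verdict.

**What the last checks showed:**
- **Iron:** the sole is about 0.14 m above the worktop and tilted by about 1.5°. Its centre is within about 6 mm of where the board's middle should be. The arm is at rest with the gripper still on the handle; the wrist carries about 8 N.
- **Board:** no gap was visible to either rail in the picture taken after the pushes. At the end, the parts not hidden by the arm looked unchanged; its squareness was judged only by eye.
- **Bystanders:** the bottle, cup and brush showed no difference between the first and last top view.

**What disagreed or went wrong:**
- **Iron position:** my first estimate of the docked iron was about 5 mm off; I corrected it before the grasp.
- **Slip in the grip:** the iron pitched about 11° nose-down during the draw. The side view showed it, I turned it back, and the re-measurement gave the 1.5°.
- **Measurement fit:** one handle point in that last measurement was off by about 4 pixels; the others agreed within about 2.

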